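Hold a gem tester on a ring's stone

TASK

Test the stone of the ring clamped in the ball vise: draw the gem tester out of the wooden tool block and set its sprung tip on the middle of the stone's flat top, with the tester square to that face (the ball is tipped over, so not simply upright), pushing lightly so that the tip goes about halfway into the nose and never hard against its stop. Finish while still holding the tester there, so that it can take its reading. Do not push the vise's ball out of its position, and leave the block's other tools, the dish of beads and the pliers undisturbed.

Things in the scene. Friction and masses are not known exactly. Their poses are not given: they have to be found in the camera images.
- tester: Gem tester, black, ~80 g, nose down in one of the block's holes. Flat body 20 mm thick along its x, 30 mm wide along its y, z = 4 to 110 mm; rubber collar 30 mm across at z = 0 to 10 mm on the block; below it a tapering nose, 14 mm across, to z = -39 mm, then the tip. Origin: on the axis, collar's underside; z points up the body, away from the tip. Its x lies within 0.25 rad of the block's x
- probe_tip (a point): end of the tester's copper tip, a pin 2.6 mm across on the tester's axis, 47 mm below the tester's origin when free (157 mm below the top end of the body); its z is the tester's z
- probe (a joint): how far the sprung tip is pushed into the nose (m): 0 free, 0.005 against its stop. The spring needs about 1 N to start and adds 0.6 N per mm, about 4 N at the stop
- stone_top (a point): centre of the stone's flat top: round face 12 mm across, on a dark faceted stone of 16 mm in a brass ring held in the vise's jaws. z: outward normal of that face, leaning 0.18 to 0.38 rad from vertical in any direction. The face is about 105 to 110 mm above the bench, 20 mm above the jaws' flat top and parallel to it
- vise: Engraver's ball vise, fixed to the bench: round rubber base 104 mm across, 24 mm high; dark steel ball of 82 mm, 68 mm steel turntable, two steel jaws (together 53 x 52 mm). Origin: centre of the base's underside; ball's centre 44 mm above it, stone's top 66 mm from the ball's centre. The ball is held by stiff friction (2 N m); only a hard sideways push turns it
- block: Wooden tool block 64 x 215 mm, 55 mm high, fixed to the bench; three through holes of 17 mm, 70 mm apart along its own y, the middle one at its centre. Origin: centre of its underside
- pusher: bezel pusher with a pale wooden mushroom handle (42 mm across, 65 mm high above the block), in another of the holes. Leave alone
- burnisher: burnisher with a slim dark wooden handle (24 mm across, 91 mm high above the block), in the remaining hole. Leave alone
- dish: small dark fluted metal dish of beads, 72 mm across, 28 mm high. Origin: centre of its underside. Leave alone
- pliers: pliers with black handles lying on the bench, 165 mm long along their own x, 56 mm wide, 12 mm high. Leave alone
There are look-alikes about, which are no part of the job. What is shaped like the block but blue is not meant.

How it is judged:
By the outcome, as a careful person would: the job done as asked, in the order asked, and still so for the second after the job is handed in, while the arm keeps its last pose, push and grip.
It also fails if it takes over 42 s, if anything falls off the work surface, if the arm or the gripper's body presses on something with over 40 N, if the wrist force passes 120 N, or if a joint passes its speed limit or range.

ROBOT

A 6-joint arm with a two-finger parallel gripper is mounted at the origin on the work surface. World frame = base frame: x ahead of the robot, y to its left, z up, the work surface at z = 0. Lengths are in m, angles in rad, forces in N, time in s.
With the tool pointing down it reaches from about 0.3 to 0.775 m from the base axis. Payload 14.6 kg.
Tool frame: the origin (TCP) lies at the very end of the fingers, on their centre line; the grasp point (between the pads) lies 19 mm behind it; z points along the fingers, y is the line along which they close (so a half turn about z gives the same grasp; the last joint's range is limited). The gripper opens to 94 mm and grips with 3 to 60 N. Pads are 16 mm wide; open, the fingers measure 119 mm over their backs; the gripper's body (75 mm by 177 mm) begins 78 mm behind the grasp point.
Start: joints at [1.243, 0.3, 1.521, -0, 1.321, -0.067], TCP at [0.142, 0.531, 0.205] pointing down, gripper open.
Joint ranges: [-3.03, 3.03], [-0.79, 2.21], [0.23, 2.52], [-1.04, 4.18], [0, 3.07], [-2.55, 2.55]. Speed limits (rad/s): [2.22, 2.22, 2.57, 3.14, 3.14, 3.14].

INTERFACE

Orientations are given as [roll, pitch, yaw] about the fixed x, y, z axes, in that order (R = Rz(yaw) Ry(pitch) Rx(roll)).
In Python, from station import ctrl gives the robot as it stands.
- The arm moves only by the tool carry_out, never from a script. Its argument "motion" is text: rows parted by semicolons, each of 7 numbers parted by spaces: the shift along the world's x, y, z in m, then the turn, a rotation vector about the world's x, y, z in degrees, then the closure in counts, from 0 (fully open) to 255 (shut). In form: dx dy dz wx wy wz hand; .... A call has 1 to 20 rows; each row shifts and turns the commanded pose from where the row before left it; what a row does not reach is not made up. A row lasts 1/12 s, in which the tool goes at most 41.7 mm and 7.16 degrees, less where a joint would pass 70% of its speed; a pose out of reach is approached as far as the arm can. A call is refused whole if a number of a shift passes 0.0417 or a number of a turn 7.16, either way. A call with a gripper value outside its range is refused whole. The fingers move at their own pace and stop on an object; "grip_force" is the grip in N (left out, the last holds). Time passes only in rows, so rows that do not move let the fingers close. It gives the time, the measured TCP pose, the force, the opening and the grip force at its end, in the units of the state.
- ctrl.get_obs(): the state, without advancing time (a new reading comes with each control period).
- ctrl.camera(name): name is "scene" or "top" or "wrist"; returns a dict with "pixels" (480x640x3 uint8, red, green, blue), "range_z" (480x640 float32, m along the optical axis (not along the pixel's ray), 0 where there is no reading), "K" (3x3 intrinsics, pixels), "dist" ([k1, k2, p1, p2, k3] as OpenCV has them; the pictures are not rectified), "position" and "attitude" of the camera in the world. Camera axes: x right, y up, looking along -z (the intrinsics and any distortion apply to the point x, -y, -z); pixel columns grow to the right and rows downward; lengths in m; the calibration is good to about 2 mm. A picture is of the moment at which its call begins.
- ctrl.hand_in(): hands the job in; it is judged then, once.
The state is a dict: "time_s": time; "qpos": joint angles; "joint_vel": joint speeds; "tau": joint torques, N m; "ee_pos": TCP position; "eef_rot": TCP orientation; "force": force on the tool from outside, world axes, zero at the start; "moment": the same for the moment, N m; "grip_width": finger opening in m; "grip_force": force on a finger pad.
Only numpy, scipy, OpenCV 4.12 (cv2) and the standard library are available. Lean on these libraries where they do the work, as an engineer would, in place of code of your own. Each camera call takes 0.05 s, during which the arm holds its last target. There are 200 camera calls.

## Working session

There is one attempt and no reset: what is moved stays moved. The work goes in short steps, Python scripts to look and compute and a tool call to move; the robot and the scene stay as the last step left them, time stands still between calls to the robot, and variables do not carry over. Pictures are saved under pics/ and viewed, at most 10 in all, crops included, and the job is handed in when it is done.

Besides the shell and the picture viewer there is one more tool, called after "Request:" as name(argument=value, ...) on one line, values as JSON. carry_out: Moves the arm, as the interface text tells. Its arguments: {"type":"object","properties":{"motion":{"type":"string"},"grip_force":{"type":"number"}},"required":["motion"]}

```bash
mkdir -p pics; cat > h.py <<'E'
import numpy as np, cv2
from scipy.spatial.transform import Rotation as R
from station import ctrl
def att(c):
    a=np.array(c["attitude"],float)
    if a.shape==(3,3): return a
    if a.size==3: return R.from_euler('xyz',a).as_matrix()
    return a
def cloud(c):
    z=c["range_z"]; h,w=z.shape
    u,v=np.meshgrid(np.arange(w),np.arange(h))
    p=cv2.undistortPoints(np.stack([u,v],-1).reshape(-1,1,2).astype(np.float64),np.array(c["K"],float),np.array(c["dist"],float)).reshape(h,w,2)
    P=np.stack([p[...,0]*z,-p[...,1]*z,-z],-1)
    W=P@att(c).T+np.array(c["position"]); W[z<=0]=np.nan
    return W
def snap(name,fn):
    c=ctrl.camera(name); cv2.imwrite("pics/"+fn+".png",cv2.cvtColor(c["pixels"],cv2.COLOR_RGB2BGR))
    W=cloud(c); np.savez("pics/"+fn+".npz",W=W,px=c["pixels"],K=c["K"],dist=c["dist"],pos=c["position"],att=att(c)); return c,W
E
python3 - <<'E'
from h import *
for n in("scene","top"):
    c,W=snap(n,n); print(n,c["position"],c["attitude"],c["K"],c["dist"],np.nanpercentile(W[...,2],[1,20,50,99]))
print(ctrl.get_obs())
E
```

```text
scene [ 1.31625086 -0.09953964  0.69274295] [0.94834556 0.00343939 1.38746148] [[452.51558331   0.         320.26429703]
 [  0.         452.51558331 237.9759651 ]
 [  0.           0.           1.        ]] [-0.0710722  0.         0.         0.         0.       ] [-7.53262349e-01 -3.85955336e-03 -4.87754480e-04  4.89363708e-01]
top [0.34629031 0.06926066 1.28205204] [ 0.16826881 -0.00856212 -1.55965153] [[571.57308672   0.         314.02802216]
 [  0.         571.57308672 240.51899948]
 [  0.           0.           1.        ]] [-0.1801418  0.         0.         0.         0.       ] [-7.59580689e-01 -7.39359524e-01 -5.38698226e-05  4.51118573e-01]
{'time_s': 0.1, 'qpos': array([ 1.24340606e+00,  3.00390128e-01,  1.52148405e+00, -1.48193714e-05,
        1.32068395e+00, -6.65869302e-02]), 'joint_vel': array([ 0.00215804,  0.00018338, -0.00130412, -0.0001543 ,  0.00057781,
        0.00150488]), 'tau': array([ 9.25100721e-04, -5.32650268e+01, -3.53284943e+01,  7.10027735e-02,
        2.35304347e-02, -8.11878454e-05]), 'ee_pos': array([0.14175097, 0.53119491, 0.20497179]), 'eef_rot': array([-3.14062837e+00, -4.99174025e-05,  2.88079297e+00]), 'force': array([-0.36694126, -0.60318075,  0.44128586]), 'moment': array([ 0.00421539, -0.00607161,  0.05087569]), 'grip_force': 0.0, 'grip_width': 0.09413642488299977}
```

View pics/scene.png

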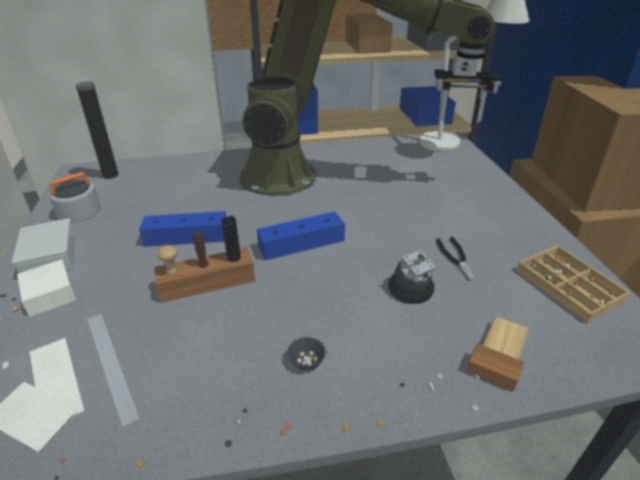

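View pics/top.png

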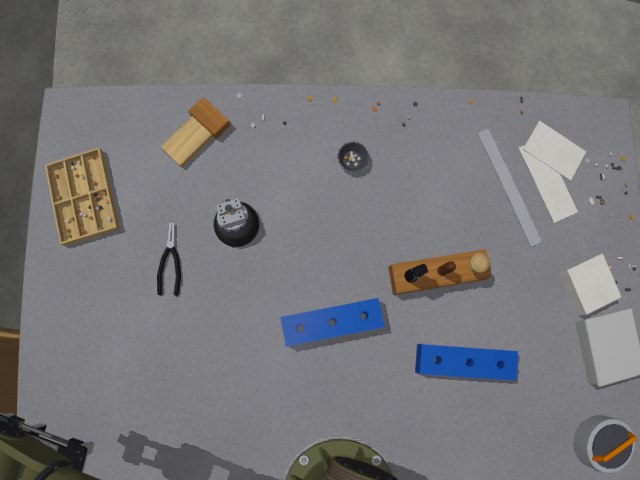

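The scene picture shows the brown block at (205,275) with the pale mushroom pusher (167,258), the slim burnisher (201,248) and the black tester (231,240). The two blue blocks behind it are look-alikes. The vise is at (412,278), the dish at (306,354) and the pliers at (455,257). In the top view the tester's top is at (416,273), the burnisher at (447,268), the pusher at (480,262), and the vise with the stone at (233,212).

```bash
python3 - <<'E'
from h import *
for n in("top","scene"):
    d=np.load(f"pics/{n}.npz"); W=d["W"]; px=d["px"]; hsv=cv2.cvtColor(px,cv2.COLOR_RGB2HSV)
    z=W[...,2]
    box=np.zeros(z.shape,bool)
    if n=="top": box[235:305,380:500]=1; vb=np.s_[190:255,205:270]
    else: box[205:305,145:265]=1; vb=np.s_[240:310,380:445]
    bm=box&(abs(z-.055)<.006)
    P=W[bm]; r=cv2.minAreaRect((P[:,:2]*1000).astype(np.float32)); print(n,"block top",len(P),np.median(P[:,2]),r)
    for lo,hi in((.15,.18),(.135,.153),(.10,.13)):
        m=box&(z>lo)&(z<hi); P=W[m]
        if len(P)>5: print(lo,len(P),P.mean(0),np.ptp(P,0),cv2.minAreaRect((P[:,:2]*1000).astype(np.float32)), hsv[m].mean(0))
    V=W[vb].reshape(-1,3); 
    m=(V[:,2]>.07)&(V[:,2]<.13); print("vise high",m.sum(),np.nanmean(V[m],0),np.nanmax(V[:,2]))
    g=(V[:,2]>.016)&(V[:,2]<.03); print("base",V[g].mean(0),np.ptp(V[g],0),cv2.minEnclosingCircle((V[g][:,:2]*1000).astype(np.float32)))
im=cv2.imread("pics/top.png"); a=cv2.resize(im[180:260,190:280],None,fx=4.4,fy=4.4,interpolation=cv2.INTER_CUBIC)
b=cv2.resize(im[230:310,400:490],None,fx=4.4,fy=4.4,interpolation=cv2.INTER_CUBIC)
cv2.imwrite("pics/crop.png",np.hstack([a,b]))
E
```

```text
top block top 2021 0.05553319387223454 ((491.6011657714844, -218.42977905273438), (64.99394226074219, 219.05035400390625), 9.626262664794922)
0.15 167 [ 0.47916333 -0.1477583   0.16345476] [0.02796994 0.0348512  0.02108291] ((480.1603088378906, -149.38497924804688), (20.610706329345703, 31.2495174407959), 21.795650482177734) [101.5748503   44.01796407  38.95209581]
0.135 95 [ 0.48732075 -0.20150919  0.1425356 ] [0.03254958 0.09400636 0.01764762] ((483.6477355957031, -180.79949951171875), (18.824687957763672, 95.11798095703125), 10.454656600952148) [ 29.67368421 138.64210526  65.37894737]
0.1 389 [ 0.49787374 -0.26173297  0.11596913] [0.05669994 0.17317968 0.02916906] ((486.8439025878906, -221.2886962890625), (40.776634216308594, 175.1325225830078), 14.752856254577637) [ 25.02056555 110.13881748 133.37532134]
vise high 813 [0.60218612 0.23818844 0.08613038] 0.11286959145143238
base [0.58203339 0.22706644 0.02248757] [0.09978458 0.1005136  0.01333772] ((598.602294921875, 237.79696655273438), 51.9472541809082)
scene block top 2783 0.05353033801787466 ((376.7315673828125, -213.1030426025
[... 241 characters left out ...]
95508) [111.51538462  51.03076923  59.42307692]
0.135 145 [ 0.49100667 -0.16894382  0.14285454] [0.02361772 0.09336624 0.01735343] ((487.93084716796875, -179.4059600830078), (19.04405975341797, 94.18377685546875), 5.480732440948486) [99.62758621 54.66896552 60.06206897]
0.1 540 [ 0.50184215 -0.22772282  0.11407761] [0.04684534 0.17452455 0.02988441] ((493.1305236816406, -220.16156005859375), (34.64113235473633, 176.00259399414062), 13.641284942626953) [ 53.97407407  60.40555556 104.12222222]
vise high 622 [0.61500198 0.2379867  0.08523394] 0.1101008932077322
base [0.62446379 0.22845875 0.02188324] [0.09213701 0.10096826 0.01370149] ((601.3960571289062, 238.55958557128906), 51.16423797607422)
```

View pics/crop.png

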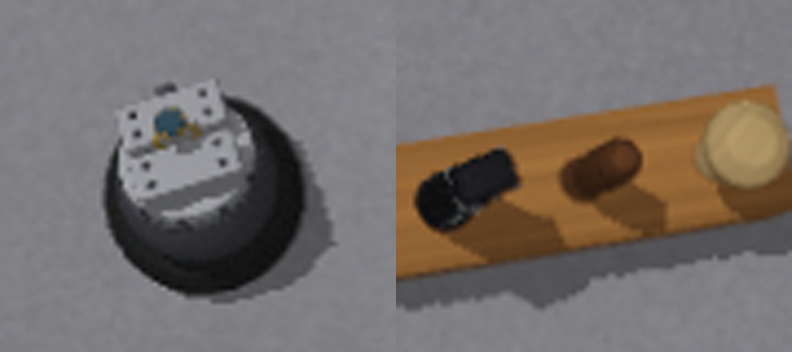

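```bash
python3 - <<'E'
from h import *
c,W=snap("wrist","w0"); print(c["position"],att(c),c["K"])
d=np.load("pics/top.npz");V=d["W"][190:255,205:270]; px=d["px"][190:255,205:270]
B=np.array([.6,.238,.044])
hsv=cv2.cvtColor(px,cv2.COLOR_RGB2HSV)
m=(V[...,2]>.07)&(hsv[...,2]>130); P=V[m]
best=None; rng=np.random.default_rng(0)
for i in range(2000):
    a=P[rng.choice(len(P),3,0)]; n=np.cross(a[1]-a[0],a[2]-a[0]); n/=np.linalg.norm(n)+1e-12; n*=np.sign(n[2])
    s=abs((P-a[0])@n)<.0015
    if n[2]>.9 and (best is None or s.sum()>best.sum()): best=s
Q=P[best]; c0=Q.mean(0); n=np.linalg.svd(Q-c0)[2][2]; n*=np.sign(n[2])
print(len(P),len(Q),c0,n,"lean",np.arccos(n[2]),"h over ball",(c0-B)@n, "stone",B+.066*n)
E
```

```text
[0.07281244 0.54929478 0.38506562] [[ 2.58080699e-01 -9.36474080e-01 -2.37509265e-01]
 [ 9.66123273e-01  2.50054266e-01  6.38645894e-02]
 [-4.17327771e-04 -2.45945446e-01  9.69283583e-01]] [[393.03880653   0.         321.10694195]
 [  0.         393.03880653 236.4805429 ]
 [  0.           0.           1.        ]]
404 192 [0.60795612 0.24276827 0.08872873] [0.25519027 0.06371153 0.96478949] lean 0.2661544613778993 h over ball 0.045487923937901034 stone [0.61684256 0.24220496 0.10767611]
```

Request:
carry_out(motion="0.0244 -0.018 0 0 0 -2.8 0;0.0244 -0.018 0 0 0 -2.8 0;0.0244 -0.018 0 0 0 -2.8 0;0.0244 -0.018 0 0 0 -2.8 0;0.0244 -0.018 0 0 0 -2.8 0;0.0244 -0.018 0 0 0 -2.8 0;0.0244 -0.018 0 0 0 -2.8 0;0.0244 -0.018 0 0 0 -2.8 0;0.0244 -0.018 0 0 0 -2.8 0;0.0244 -0.018 0 0 0 -2.8 0;0.0244 -0.018 0 0 0 -2.8 0;0.0244 -0.018 0 0 0 -2.8 0;0.0244 -0.018 0 0 0 -2.8 0;0.0244 -0.018 0 0 0 -2.8 0;0.0244 -0.018 0 0 0 -2.8 0;0.0244 -0.018 0 0 0 -2.8 0;0.0244 -0.018 0 0 0 -2.8 0;0.0244 -0.018 0 0 0 -2.8 0;0.0244 -0.018 0 0 0 -2.8 0;0 0 0 0 0 -2.8 0")

```text
time_s: 1.82
ee_pos: [0.6082, 0.1859, 0.2044]
eef_rot: [-3.141, 0.001, 1.898]
force: [0.9, 0.3, -0.2]
grip_width: 0.0939
grip_force: 0.0
```

Request:
carry_out(motion="0 0 0 0 0 0 0;0 0 0 0 0 0 0;0 0 0 0 0 0 0")

```text
time_s: 2.07
ee_pos: [0.6049, 0.19, 0.2054]
eef_rot: [-3.141, -0.0, 1.906]
force: [0.0, -0.0, 0.7]
grip_width: 0.0938
grip_force: 0.0
```

```bash
python3 - <<'E'
from h import *
c,W=snap("wrist","w1"); print(c["position"])
V=W; hsv=cv2.cvtColor(c["pixels"],cv2.COLOR_RGB2HSV)
B=np.array([.6,.238,.044])
D=np.linalg.norm(V-B,axis=-1)
m=(V[...,2]>.07)&(V[...,2]<.13)&(D<.09)&(D>.03); P=V[m]
rng=np.random.default_rng(0)
best=None
for i in range(3000):
    a=P[rng.choice(len(P),3,0)]; n=np.cross(a[1]-a[0],a[2]-a[0]); n/=np.linalg.norm(n)+1e-12; n*=np.sign(n[2])
    s=abs((P-a[0])@n)<.001
    if n[2]>.9 and (best is None or s.sum()>best.sum()): best=s
Q=P[best]; c0=Q.mean(0); n=np.linalg.svd(Q-c0)[2][2]; n*=np.sign(n[2])
print(len(P),len(Q),c0,n,"lean",np.arccos(n[2]),"h",(c0-B)@n,"stone",B+.066*n)
h=(V-c0)@n; s=m&(h>.0175)&(h<.025)
print("stone pts",s.sum(),np.median(V[s],0),np.median(h[s]))
(cx,cy),r=cv2.minEnclosingCircle((V[s][:,:2]*1000).astype(np.float32)); print(cx,cy,r)
ys,xs=np.where(s); print("px",xs.mean(),ys.mean(),np.ptp(xs),np.ptp(ys))
g=(V[...,2]>.018)&(V[...,2]<.028)&(D<.07)
print("base",cv2.minEnclosingCircle((V[g][:,:2]*1000).astype(np.float32)))
im=cv2.cvtColor(c["pixels"],cv2.COLOR_RGB2BGR); x,y=int(xs.mean()),int(ys.mean())
cv2.imwrite("pics/w1c.png",cv2.resize(im[max(0,y-75):y+75,max(0,x-100):x+100],None,fx=4,fy=4,interpolation=cv2.INTER_CUBIC))
o=ctrl.get_obs();print(o["ee_pos"],o["eef_rot"],o["qpos"])
E
```

```text
[0.58130263 0.25674778 0.38555326]
6378 3273 [0.60847681 0.24289297 0.08964027] [0.25132437 0.08797817 0.96389621] lean 0.2695297868390924 h 0.046553387996880066 stone [0.61658741 0.24380656 0.10761715]
stone pts 394 [0.61434645 0.24457813 0.10829804] 0.01963985749443099
614.9347534179688 244.2945098876953 8.594270706176758
px 360.23857868020303 170.03045685279187 22 24
base ((598.8240356445312, 239.13633728027344), 51.19920349121094)
[0.60487587 0.19005757 0.20558473] [-3.14158780e+00 -7.20091050e-05  1.90573331e+00] [ 2.46652885e-01  4.90205547e-01  1.25798145e+00  7.24370151e-05
  1.39341685e+00 -8.82968777e-02]
```

View pics/w1c.png

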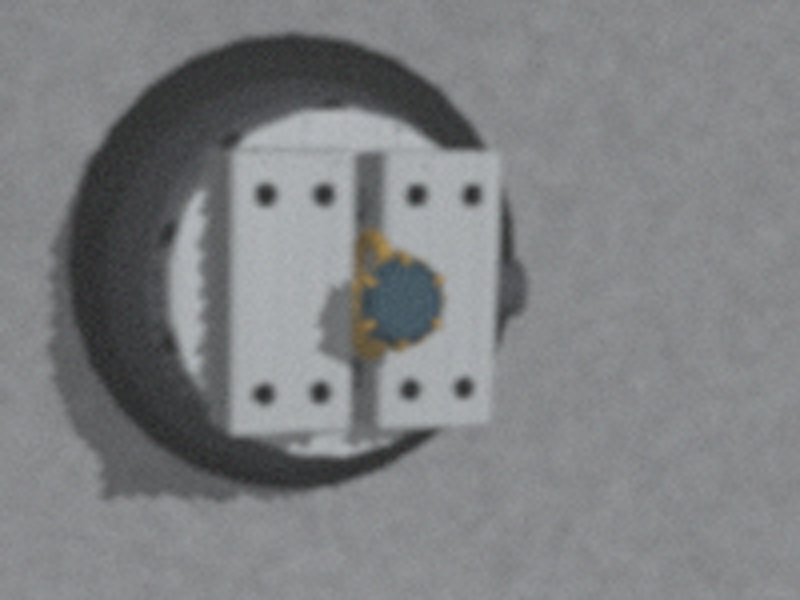

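The crop shows the jaws with the dark stone at crop (402,300), which is full-image (360,170). The ball and plane estimate and the stone's own depth points agree within 2 mm. Next I'll hover over the tester.

Request:
carry_out(motion="-0.009 -0.0242 0.0032 0 0 0 0;-0.009 -0.0242 0.0032 0 0 0 0;-0.009 -0.0242 0.0032 0 0 0 0;-0.009 -0.0242 0.0032 0 0 0 0;-0.009 -0.0242 0.0032 0 0 0 0;-0.009 -0.0242 0.0032 0 0 0 0;-0.009 -0.0242 0.0032 0 0 0 0;-0.009 -0.0242 0.0032 0 0 0 0;-0.009 -0.0242 0.0032 0 0 0 0;-0.009 -0.0242 0.0032 0 0 0 0;-0.009 -0.0242 0.0032 0 0 0 0;-0.009 -0.0242 0.0032 0 0 0 0;-0.009 -0.0242 0.0032 0 0 0 0;-0.009 -0.0242 0.0032 0 0 0 0;0 0 0 0 0 0 0;0 0 0 0 0 0 0;0 0 0 0 0 0 0")

```text
time_s: 3.53
ee_pos: [0.4795, -0.1486, 0.2503]
eef_rot: [3.141, -0.0, 1.904]
force: [0.9, 0.4, -0.5]
grip_width: 0.0938
grip_force: 0.0
```

```bash
python3 - <<'E'
from h import *
c,W=snap("wrist","w2"); 
o=ctrl.get_obs();print(o["ee_pos"],o["eef_rot"])
z=W[...,2]; r=np.linalg.norm(W[...,:2]-[.48,-.149],axis=-1)
for lo,hi in((.158,.17),(.10,.155),(.058,.068)):
    m=(r<.03)&(z>lo)&(z<hi); P=W[m]
    if len(P)>10: print(lo,len(P),np.median(P,0),cv2.minAreaRect((P[:,:2]*1000).astype(np.float32)))
m=(r<.03)&(z>.158)&(z<.17); P=W[m]; c0=P.mean(0); print("top normal",np.linalg.svd(P-c0)[2][2])
E
```

```text
[ 0.47958957 -0.14843671  0.25023362] [ 3.14147526e+00 -9.73026434e-05  1.90488769e+00]
0.158 1109 [ 0.47965572 -0.14723988  0.16518711] ((480.0610046386719, -148.71176147460938), (20.022375106811523, 29.9545841217041), 21.53712272644043)
0.1 285 [ 0.47448788 -0.13500942  0.12867272] ((483.8308410644531, -142.9510040283203), (16.32654571533203, 32.686546325683594), 60.56379699707031)
0.058 112 [ 0.4835801  -0.14266268  0.0639985 ] ((479.6468811035156, -142.9539794921875), (30.980445861816406, 55.46712112426758), 79.08406829833984)
top normal [-0.01655288  0.04333495  0.99892346]
```

View pics/w2.png

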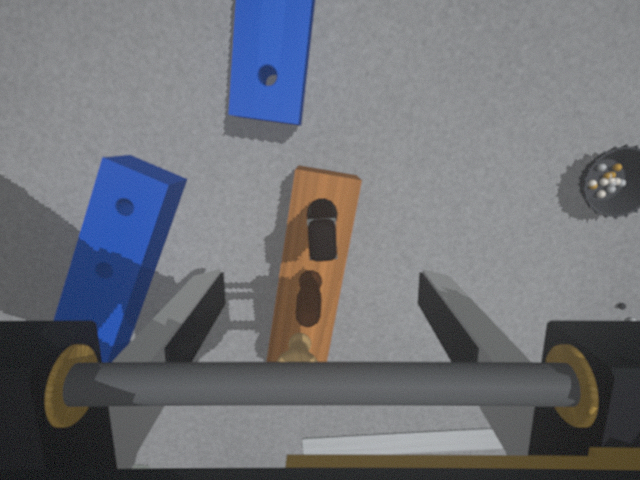

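The wrist view shows the black tester, in the brown block, at (321,235) centred between the fingers; the burnisher is at (308,298) and the blue blocks stand apart. The measured top is 20 x 30 mm at yaw 21.5°, which matches the description. I'll descend now.

Request:
carry_out(motion="0.0005 0 -0.014 0 0 1.2 0;0 0 -0.014 0 0 1.2 0;0 0 -0.014 0 0 0 0;0 0 -0.014 0 0 0 0;0 0 -0.014 0 0 0 0;0 0 -0.014 0 0 0 0;0 0 -0.014 0 0 0 0;0 0 -0.014 0 0 0 0;0 0 -0.014 0 0 0 0;0 0 -0.014 0 0 0 0;0 0 0 0 0 0 0;0 0 0 0 0 0 0;0 0 0 0 0 0 255;0 0 0 0 0 0 255;0 0 0 0 0 0 255;0 0 0 0 0 0 255;0 0 0 0 0 0 255;0 0 0 0 0 0 255;0 0 0 0 0 0 255;0 0 0 0 0 0 255", grip_force=30)

```text
time_s: 5.25
ee_pos: [0.4799, -0.1495, 0.1103]
eef_rot: [3.142, 0.0, 1.945]
force: [0.3, -0.7, 0.3]
grip_width: 0.0439
grip_force: 0.0
```

Request:
carry_out(motion="0 0 0 0 0 0 255;0 0 0 0 0 0 255;0 0 0 0 0 0 255;0 0 0 0 0 0 255;0 0 0 0 0 0 255;0 0 0 0 0 0 255")

```text
time_s: 5.75
ee_pos: [0.4799, -0.1494, 0.1102]
eef_rot: [-3.141, -0.0, 1.945]
force: [0.1, -0.1, -0.7]
grip_width: 0.0197
grip_force: 30.0
```

Request:
carry_out(motion="0 0 0.008 0 0 0 255;0 0 0.012 0 0 0 255;0 0 0.012 0 0 0 255;0 0 0.012 0 0 0 255;0 0 0.012 0 0 0 255;0 0 0.012 0 0 0 255;0 0 0.012 0 0 0 255;0 0 0.012 0 0 0 255;0 0 0.012 0 0 0 255;0 0 0.012 0 0 0 255;0 0 0.012 0 0 0 255;0 0 0.012 0 0 0 255;0 0 0 0 0 0 255;0 0 0 0 0 0 255")

```text
time_s: 6.92
ee_pos: [0.48, -0.1495, 0.2507]
eef_rot: [3.141, 0.001, 1.945]
force: [-0.6, 0.8, -0.6]
grip_width: 0.0198
grip_force: 30.0
```

Request:
carry_out(motion="0.0087 0.0203 0.0002 -0.238 0.7325 0 255;0.0087 0.0203 0.0002 -0.238 0.7325 0 255;0.0087 0.0203 0.0002 -0.238 0.7325 0 255;0.0087 0.0203 0.0002 -0.238 0.7325 0 255;0.0087 0.0203 0.0002 -0.238 0.7325 0 255;0.0087 0.0203 0.0002 -0.238 0.7325 0 255;0.0087 0.0203 0.0002 -0.238 0.7325 0 255;0.0087 0.0203 0.0002 -0.238 0.7325 0 255;0.0087 0.0203 0.0002 -0.238 0.7325 0 255;0.0087 0.0203 0.0002 -0.238 0.7325 0 255;0.0087 0.0203 0.0002 -0.238 0.7325 0 255;0.0087 0.0203 0.0002 -0.238 0.7325 0 255;0.0087 0.0203 0.0002 -0.238 0.7325 0 255;0.0087 0.0203 0.0002 -0.238 0.7325 0 255;0.0087 0.0203 0.0002 -0.238 0.7325 0 255;0.0087 0.0203 0.0002 -0.238 0.7325 0 255;0.0087 0.0203 0.0002 -0.238 0.7325 0 255;0.0087 0.0203 0.0002 -0.238 0.7325 0 255;0.0087 0.0203 0.0002 -0.238 0.7325 0 255;0.0087 0.0203 0.0002 -0.238 0.7325 0 255")

```text
time_s: 8.58
ee_pos: [0.6539, 0.2575, 0.2531]
eef_rot: [-2.871, -0.016, 1.943]
force: [-1.0, 0.1, -0.1]
grip_width: 0.0199
grip_force: 30.0
```

Request:
carry_out(motion="0 0 0 0 0 0 255;0 0 0 0 0 0 255;0 0 0 0 0 0 255;0 0 0 0 0 0 255")

```text
time_s: 8.92
ee_pos: [0.6538, 0.2557, 0.2545]
eef_rot: [-2.873, -0.016, 1.942]
force: [-0.1, 0.1, -0.4]
grip_width: 0.0202
grip_force: 30.0
```

```bash
python3 - <<'E'
from h import *
o=ctrl.get_obs();p=o["ee_pos"];Rt=R.from_euler('xyz',o["eef_rot"]).as_matrix();zt=Rt[:,2]
S=np.array([.6153,.244,.1078]);n=np.array([.2525,.082,.964]);n/=np.linalg.norm(n)
tip=p+.1022*zt
print(p,-zt,"tip",tip,"rel",tip-S,"axial",(tip-S)@n,"lat",(tip-S)-((tip-S)@n)*n,o["grip_width"])
for nm in("wrist","scene","top"):
    c,W=snap(nm,nm+"3")
    K=np.array(c["K"],float);A=att(c)
    def proj(X):
        q=A.T@(np.array(X)-c["position"]); return cv2.projectPoints(np.array([[q[0],-q[1],-q[2]]]),np.zeros(3),np.zeros(3),K,np.array(c["dist"],float))[0].ravel()
    a,b=proj(tip),proj(S);g=proj(p+.055*zt);print(nm,"tip",a,"collar",g,"stone",b)
    im=cv2.imread(f"pics/{nm}3.png"); x,y=map(int,b); x0,y0=max(0,min(540,x-50)),max(0,min(400,y-40))
    cv2.imwrite(f"pics/{nm}3c.png",cv2.resize(im[y0:y0+80,x0:x0+100],None,fx=4,fy=4,interpolation=cv2.INTER_CUBIC)); print(x0,y0)
cv2.imwrite("pics/m3.png",np.hstack([cv2.imread("pics/wrist3c.png"),cv2.imread("pics/scene3c.png")]))
E
```

```text
[0.65382852 0.25571592 0.25452442] [0.25241869 0.08189272 0.96414646] tip [0.62803133 0.24734648 0.15598865] rel [0.01273133 0.00334648 0.04818865] axial 0.049948522828857145 lat [ 1.17918935e-04 -7.49756217e-04  3.28895008e-05] 0.020203905537008855
wrist tip [321.77358615 235.72954562] collar [321.92861446 254.16020167] stone [321.84169795 220.80178053]
271 180
scene tip [427.5276572  239.99063394] collar [434.77467512 224.39150782] stone [420.72856395 255.1816623 ]
370 215
top tip [223.30312512 195.60603444] collar [218.21711519 184.03322349] stone [227.96733516 207.04302615]
177 167
```

View pics/m3.png

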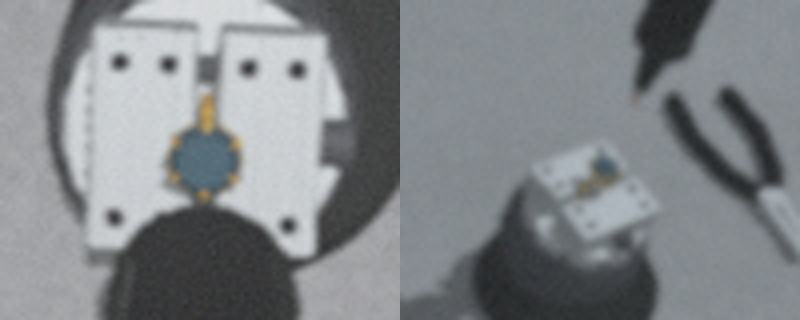

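The left crop (wrist) shows the stone at full (322,220), as predicted, with the collar in front of it. The right crop (scene) shows the tip at about (429.5,240) and the stone at (421,255.5). The tip may be a millimetre or two off in y, so I'll close in to 5 mm and measure again.

Request:
carry_out(motion="-0.0019 -0.0005 -0.0072 0 0 0 255;-0.0019 -0.0005 -0.0072 0 0 0 255;-0.0019 -0.0005 -0.0072 0 0 0 255;-0.0019 -0.0005 -0.0072 0 0 0 255;-0.0019 -0.0005 -0.0072 0 0 0 255;-0.0019 -0.0005 -0.0072 0 0 0 255;0 0 0 0 0 0 255;0 0 0 0 0 0 255;0 0 0 0 0 0 255;0 0 0 0 0 0 255")

```text
time_s: 9.9
ee_pos: [0.6427, 0.2536, 0.2117]
eef_rot: [-2.874, -0.016, 1.943]
force: [-0.2, -0.5, -0.1]
grip_width: 0.0199
grip_force: 30.0
```

```bash
cat > chk.py <<'E'
from h import *
import sys
t=sys.argv[1]
o=ctrl.get_obs();p=o["ee_pos"];Rt=R.from_euler('xyz',o["eef_rot"]).as_matrix();zt=Rt[:,2]
S=np.array([.6153,.244,.1078]);n=np.array([.2525,.082,.964]);n/=np.linalg.norm(n)
tip=p+.1022*zt
print(p,-zt,"axial",(tip-S)@n,"lat",(tip-S)-((tip-S)@n)*n,o["force"],o["moment"])
ims=[]
for nm in("scene","top"):
    c,W=snap(nm,nm+t)
    K=np.array(c["K"],float);A=att(c)
    def proj(X):
        q=A.T@(np.array(X)-c["position"]); return cv2.projectPoints(np.array([[q[0],-q[1],-q[2]]]),np.zeros(3),np.zeros(3),K,np.array(c["dist"],float))[0].ravel()
    b=proj(S);print(nm,"tip",proj(tip),"collar",proj(p+.055*zt),"stone",b)
    print(" axis at z=-20,20,40:",[proj(p+(.055-k)*zt).round(1) for k in(-.02,.02,.035)])
    im=cv2.imread(f"pics/{nm}{t}.png"); x,y=map(int,b); x0,y0=x-25,y-45
    ims.append(cv2.resize(im[y0:y0+75,x0:x0+50],None,fx=8,fy=8,interpolation=cv2.INTER_CUBIC)); print("crop origin",x0,y0)
cv2.imwrite(f"pics/m{t}.png",np.hstack(ims))
E
python3 chk.py 4
```

```text
[0.64272492 0.25360408 0.21170331] [0.25172649 0.08174186 0.96434021] axial 0.005687227231236998 lat [ 0.00026229  0.00078365 -0.00013536] [-0.23517653 -0.54148039 -0.05369094] [ 0.03492952 -0.09566482 -0.03540891]
scene tip [421.90097689 253.58858319] collar [428.67956569 239.06547368] stone [420.72856395 255.1816623 ]
 axis at z=-20,20,40: [array([425.7, 245.4]), array([431.7, 232.6]), array([434. , 227.6])]
crop origin 395 210
top tip [227.05687849 205.6790318 ] collar [222.26739112 194.87138658] stone [227.96733516 207.04302615]
 axis at z=-20,20,40: [array([224.3, 199.5]), array([220.1, 190.1]), array([218.5, 186.3])]
crop origin 202 162
```

View pics/m4.png

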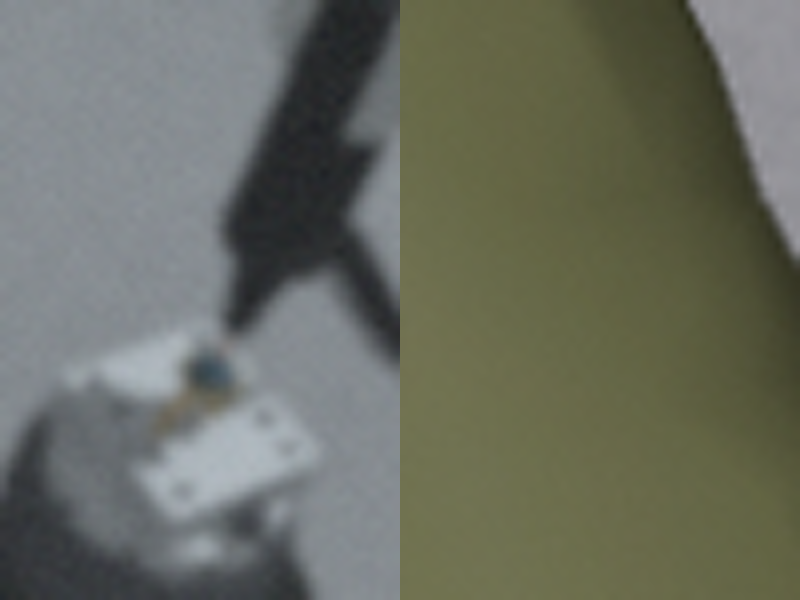

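The scene crop shows the tip at full (423.5,253) and the stone at (421,256), with the tip slightly right of what I predicted. The collar's far rim in the wrist view gives a sharper check of where the tester sits in the grip, so I'll measure that.

```bash
cat > rim.py <<'E'
from h import *
import sys
f=sys.argv[1]
if f=="w5": snap("wrist","w5"); 
o=ctrl.get_obs();p=o["ee_pos"];Rt=R.from_euler('xyz',o["eef_rot"]).as_matrix()
if f!="w5": p=np.array([0.65382852,0.25571592,0.25452442])
def proj(d,X):
    q=(np.array(X)-d["pos"])@d["att"]; return cv2.projectPoints(q*[1,-1,-1],np.zeros(3),np.zeros(3),d["K"].astype(float),d["dist"].astype(float))[0].reshape(-1,2)
d=np.load(f"pics/{f}.npz"); g=cv2.GaussianBlur(cv2.cvtColor(d["px"],cv2.COLOR_RGB2GRAY),(0,0),.7).astype(float)
th=np.linspace(0,2*np.pi,361); circ=np.c_[.015*np.cos(th),.015*np.sin(th),0*th]
for z in(0,.01):
    q=proj(d,p+(circ+[0,0,.0552-z])@Rt.T); print("pred rim z",z,"x",q[:,0].min(),q[:,0].max(),"y",q[:,1].min(),q[:,1].max())
x=int(round(q[:,0].mean()))
for dx in(-12,-6,0,6,12): print(x+dx,g[222:250,x+dx].round().astype(int))
for y in(246,252): print("row",y,g[y,288:302].astype(int),g[y,340:356].astype(int))
# scene: perpendicular profiles of the nose/collar
d=np.load("pics/scene4.npz"); p=np.array([0.64272492,0.25360408,0.21170331]);g=cv2.cvtColor(d["px"],cv2.COLOR_RGB2GRAY).astype(np.float32)
A=proj(d,[p+(.0552-z)*Rt[:,2] for z in(-.047,.06)]); u=(A[1]-A[0])/np.linalg.norm(A[1]-A[0]); w=np.array([-u[1],u[0]])
s=np.arange(-9,9.01,.25)
for z in(-.04,-.035,-.03,-.025,-.02,-.015,-.01,.004):
    a=proj(d,[p+(.0552-z)*Rt[:,2]])[0]; pr=cv2.remap(g,(a[0]+s*w[0])[None].astype(np.float32),(a[1]+s*w[1])[None].astype(np.float32),cv2.INTER_LINEAR)[0]
    i=np.where(pr<75)[0]; print(z,"dark from",s[i[0]] if len(i) else None,"to",s[i[-1]] if len(i) else None,pr[::4].astype(int))
print("w",w)
E
python3 rim.py wrist3
```

```text
pred rim z 0 x 297.92696801801037 345.9876755835045 y 230.6998732971818 276.7723888371493
pred rim z 0.01 x 296.9738582874621 347.01329834469374 y 234.61411569531555 282.43559643715815
310 [196 199 197 193 192 199 204 207 205 199 177 137  97  72  62  60  59  59
  60  59  58  58  57  58  58  57  57  58]
316 [101 105 105 101 105 122 148 173 177 148 102  69  60  58  58  59  60  60
  58  58  58  60  59  57  58  59  59  57]
322 [103 103 104 103 102 110 118 112  96  78  66  61  60  59  57  59  59  58
  59  59  58  57  57  58  58  57  57  57]
328 [100 112 120 122 134 159 186 200 195 168 124  82  62  58  60  59  60  59
  57  57  58  58  57  55  56  59  58  55]
334 [203 204 203 203 203 203 202 202 202 202 200 191 163 121  82  62  58  58
  58  60  58  56  57  57  56  54  55  55]
row 246 [166 166 166 161 152 142 137 139 140 135 120  99  76  65] [ 62  62  62  65  73  85  99 116 131 143 152 157 159 159 160 160]
row 252 [163 165 168 168 166 163 158 145 126 103  79  65  63  66] [ 59  61  64  71  92 124 152 163 166 165 165 166 164 163 162 162]
-0.04 dark from None to None [137 137 139 142 146 151 149 143 126 110 112 122 131 137 138 137 138 140
 139]
-0.035 dark from -0.25 to 1.0 [139 138 138 138 139 139 136 118  92  68  71  92 114 130 136 137 139 137
 139]
-0.03 dark from -0.75 to 2.0 [139 138 138 139 141 137 125 104  77  53  50  72 103 127 137 138 139 139
 139]
-0.025 dark from -1.25 to 2.25 [140 138 136 136 137 134 119  92  61  45  45  66  97 121 135 138 139 140
 140]
-0.02 dark from -1.75 to 2.75 [140 140 139 139 137 129 108  76  52  43  43  54  82 113 130 137 137 138
 140]
-0.015 dark from -2.25 to 3.25 [140 139 141 136 130 116  91  64  49  43  43  48  62  94 118 134 137 138
 137]
-0.01 dark from -3.75 to 4.25 [139 139 135 118  96  76  60  48  46  44  42  45  51  65  85 103 119 127
 125]
0.004 dark from -6.0 to 9.0 [136 128 101  69  50  40  40  42  43  42  40  40  41  40  44  47  47  46
  48]
w [0.90628634 0.42266426]
```

```bash
python3 - <<'E'
from h import *
for f,x,y in(("wrist3",322,220),("scene3",421,255),("w1",360,170)):
    px=np.load(f"pics/{f}.npz")["px"]; r=15
    s=cv2.GaussianBlur(px,(0,0),.7)[y-r:y+r+1,x-r:x+r+1].astype(int)
    m=(s[...,2]-s[...,0]>8)&(s.sum(-1)<380); n,l,st,ce=cv2.connectedComponentsWithStats(m.astype(np.uint8)); k=1+np.argmax(st[1:,4]); print(f,st[k],ce[k]+[x-r,y-r],st[k,0]+st[k,2]/2-.5+x-r,st[k,1]+st[k,3]/2-.5+y-r)
E
```

```text
wrist3 [  7   8  16  15 174] [321.67241379 219.79885057] 321.5 220.0
scene3 [ 0 22  6  9 27] [407.88888889 266.37037037] 408.5 266.0
w1 [  6   6  19  19 263] [360.35741445 169.88593156] 360.0 170.0
```

Request:
carry_out(motion="-0.0002 -0.0004 -0.001 0 0 0 255;-0.0002 -0.0001 -0.001 0 0 0 255;-0.0003 -0.0001 -0.001 0 0 0 255;0 0 0 0 0 0 255;0 0 0 0 0 0 255;0 0 0 0 0 0 255;0 0 0 0 0 0 255")

```text
time_s: 10.58
ee_pos: [0.6418, 0.253, 0.2081]
eef_rot: [-2.873, -0.016, 1.943]
force: [0.1, 0.5, -0.6]
grip_width: 0.0198
grip_force: 30.0
```

Request:
carry_out(motion="-0.00025 -0.0001 -0.00096 0 0 0 255;0 0 0 0 0 0 255;0 0 0 0 0 0 255;0 0 0 0 0 0 255")

```text
time_s: 10.92
ee_pos: [0.6416, 0.2529, 0.2071]
eef_rot: [-2.873, -0.016, 1.943]
force: [0.4, -0.3, -0.1]
grip_width: 0.0202
grip_force: 30.0
```

Request:
carry_out(motion="-0.00025 -0.0001 -0.00096 0 0 0 255;0 0 0 0 0 0 255;0 0 0 0 0 0 255;0 0 0 0 0 0 255")

```text
time_s: 11.25
ee_pos: [0.6413, 0.2528, 0.2062]
eef_rot: [-2.873, -0.016, 1.943]
force: [0.8, 0.3, -0.5]
grip_width: 0.0197
grip_force: 30.0
```

Request:
carry_out(motion="-0.00025 -0.0001 -0.00096 0 0 0 255;0 0 0 0 0 0 255;0 0 0 0 0 0 255;0 0 0 0 0 0 255")

```text
time_s: 11.58
ee_pos: [0.6411, 0.2527, 0.2053]
eef_rot: [-2.873, -0.016, 1.943]
force: [0.5, -0.1, 1.5]
grip_width: 0.0197
grip_force: 30.0
```

Request:
carry_out(motion="0 0 0 0 0 0 255")

```text
time_s: 11.67
ee_pos: [0.6411, 0.2527, 0.2053]
eef_rot: [-2.873, -0.016, 1.943]
force: [0.6, 0.1, -0.5]
grip_width: 0.0197
grip_force: 30.0
```

```bash
python3 - <<'E'
from h import *
n=np.array([.2525,.082,.964]);f=[]
for i in range(6): f.append(ctrl.get_obs()["force"]@n); ctrl.camera("scene")
print(np.round(f,2),np.mean(f)); o=ctrl.get_obs(); p=o["ee_pos"]-.1022*R.from_euler('xyz',o["eef_rot"]).as_matrix()@[0,0,-1]; print(o["ee_pos"],(p-[.6153,.244,.1078])@n)
E
```

```text
[-0.36  1.16  0.36  0.55  1.35 -0.02] 0.5074076702915136
[0.64106741 0.25272111 0.20519005] -0.001083159205639983
```

Request:
carry_out(motion="-0.00025 -0.0001 -0.00096 0 0 0 255;0 0 0 0 0 0 255;0 0 0 0 0 0 255")

```text
time_s: 12.22
ee_pos: [0.6408, 0.2526, 0.2042]
eef_rot: [-2.873, -0.016, 1.943]
force: [1.6, 0.1, 2.0]
grip_width: 0.0199
grip_force: 30.0
```

```bash
cat > f.py <<'E'
from h import *
n=np.array([.2525,.082,.964]);f=[];q=[]
for i in range(12): o=ctrl.get_obs(); f.append(o["force"]);q.append(o["ee_pos"]-.1022*R.from_euler('xyz',o["eef_rot"]).as_matrix()@[0,0,-1]); ctrl.camera("wrist")
f=np.array(f);d=np.mean(q,0)-[.6153,.244,.1078]
print((f@n).round(1),"mean",(f@n).mean(),f.mean(0),"axial",d@n,"lat",d-(d@n)*n,o["time_s"],o["moment"])
E
python3 f.py
```

```text
[2.3 1.2 1.  1.6 2.2 2.  1.5 1.1 2.  2.2 1.6 1.8] mean 1.6979532151553887 [0.86560057 0.30355822 1.50881462] axial -0.0020801042810633776 lat [ 2.41753309e-04  3.81712107e-04 -9.62744053e-05] 12.7667 [ 0.1006838  -0.13173474 -0.01725538]
```

Request:
carry_out(motion="-0.0003 -0.0001 -0.00096 0 0 0 255;0 0 0 0 0 0 255;0 0 0 0 0 0 255")

```text
time_s: 13.07
ee_pos: [0.6405, 0.2525, 0.2033]
eef_rot: [-2.873, -0.016, 1.943]
force: [0.4, 1.3, 2.1]
grip_width: 0.0198
grip_force: 30.0
```

```bash
python3 f.py; python3 rim.py w5 | head -9; python3 chk.py 6; python3 - <<'E'
import cv2
im=cv2.imread("pics/scene6.png")[195:285,370:470]
w=cv2.imread("pics/w5.png")[170:260,270:370]
cv2.imwrite("pics/m7.png",cv2.hconcat([cv2.resize(im,None,fx=4,fy=4,interpolation=2),cv2.resize(w,None,fx=4,fy=4,interpolation=2)]))
E
```

```text
[2.2 2.8 2.2 2.3 2.3 1.6 2.4 1.6 2.4 1.9 2.  2.4] mean 2.18705231890518 [0.84009088 0.62002454 1.99594124] axial -0.003081411279211536 lat [ 1.99008924e-04  3.55284980e-04 -8.30628499e-05] 13.6167 [ 0.14326576 -0.26802798 -0.00527639]
pred rim z 0 x 297.8870735565122 345.94946123444055 y 230.69984229687904 276.7719337954305
pred rim z 0.01 x 296.93819410009513 346.9793762505475 y 234.61675272401976 282.43761348128066
310 [203 203 204 204 204 202 196 191 188 178 164 140 105  76  60  55  56  57
  57  58  59  57  56  56  56  55  57  57]
316 [203 201 195 180 154 121  96  88  87  81  69  62  61  60  58  58  56  58
  59  60  59  58  56  55  55  55  54  55]
322 [149 143 140 140 138 130 114 100  92  80  68  61  59  57  56  58  59  60
  59  59  60  58  56  57  59  58  56  54]
328 [200 201 200 194 179 151 121 100  92  89  81  70  61  58  57  58  59  58
[0.640528   0.25249014 0.20325038] [0.25260622 0.08206294 0.96408286] axial -0.003108481814400214 lat [ 1.96619398e-04  3.58232545e-04 -8.19724758e-05] [1.47260519 0.25969991 2.17987679] [ 0.06058038 -0.27232248  0.02616381]
scene tip [420.49113246 256.15852181] collar [427.1852679  241.85238441] stone [420.72856395 255.1816623 ]
 axis at z=-20,20,40: [array([424.3, 248. ]), array([430.2, 235.5]), array([432.5, 230.5])]
crop origin 395 210
top tip [228.10967109 207.64027593] collar [223.38133248 196.95514114] stone [227.96733516 207.04302615]
 axis at z=-20,20,40: [array([225.4, 201.6]), array([221.3, 192.2]), array([219.7, 188.5])]
crop origin 202 162
```

View pics/m7.png

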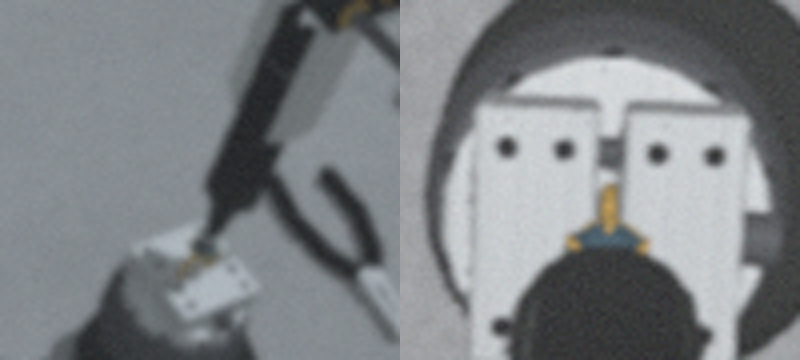

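In this picture the tip rests on the stone's centre in the scene view at (421,255). The wrist view shows collar and stone centred within 1 px. The push is about 2.5 N net, or about 2.5 mm of travel. The ball hasn't moved, so I'm handing in.

```bash
python3 -c "
from station import ctrl
print(ctrl.hand_in())"
```

```text
the job is handed in; nothing more can be done
None
```

I handed the job in with the gripper still holding the tester on the middle of the stone's top and square to it. The tip is about 2.5 mm in (estimated from a push of about 2.5 N), at about 14 s of the 42 s allowed, and no verdict came back.

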